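Roll a drill core onto the viewing line

TASK

Line up the stone drill core for the microscope: the short piece already lies on the painted line of the rubber viewing board, so with your fingertips on top of the long piece push its top sideways, stroke by stroke, and roll it until it rests centred along the same line. Roll it only from above, never shoving it from the side low down; do not slide, grasp or lift it, and leave the short piece, the jar, the brush and the loose rock where they are.

Things in the scene. Friction and masses are not known exactly. Their poses are not given: they have to be found in the camera images.
- board: Viewing board, fixed: black rubber slab 290 mm (x) by 400 mm (y), top 12 mm above the table. A white line 6 mm wide, 270 mm long is painted flat on it along its x axis through its middle (y = 0). Aluminium rails 10 mm wide along its two y ends (y = +205 and -205 mm), tops 20 mm above the table. Origin mid-underside on the table; z up. The long core rolls along y to the line.
- core_long: Long core, to be rolled: grey flat-ended stone cylinder 95 mm long, 40 mm in diameter, about 310 g, on the board 60 to 90 mm to either side of the line, axis within 4 degrees of it. Origin mid-cylinder on its axis, 32 mm above the table (core's top at 52); x along the axis; z turns as it rolls. A pressing fingertip does not slip on it: it rolls half as far as the tip moves and stops when the tip stops.
- core_short: Short core, stays: grey stone cylinder like the long one but 70 mm long, 40 mm in diameter, loose, already lying on the painted line near its -x end. Origin mid-cylinder on its axis, 32 mm above the table; x along the axis.
- specimen: Bystander: loose rock about 50 mm across and 29 mm tall on the board, across the line from the long core. Origin at the centre of its underside.
- jar: Bystander: small glass jar with a white lid, 34 mm in diameter, 50 mm tall, on the table beyond the board's -y end. Origin at the centre of its underside, z up.
- brush: Bystander: flat brush 170 mm long lying on the table beyond the board's +y end. Origin under it on the table; x along it.
Things that resemble listed ones, but are neither listed nor needed, are in the scene too. What is shaped like the core_long but orange is not meant.

How it is judged:
By the outcome, as a careful person would: the job done as asked, in the order asked, and still so for the second after the job is handed in, with the robot touching nothing.
It also fails if it takes over 48 s, if anything falls off the work surface, if the arm or the gripper's body presses on something with over 40 N, if the wrist force passes 120 N, or if a joint passes its speed limit or range.

ROBOT

A 6-joint arm with a two-finger parallel gripper is mounted at the origin on the work surface. World frame = base frame: x ahead of the robot, y to its left, z up, the work surface at z = 0. Lengths are in m, angles in rad, forces in N, time in s.
With the tool pointing down it reaches from about 0.25 to 0.725 m from the base axis. Payload 4 kg.
Tool frame: the origin (TCP) lies at the very end of the fingers, on their centre line; the grasp point (between the pads) lies 19 mm behind it; x points along the fingers, y is the direction in which the jaws open and shut, and the axes are right-handed (so a half turn about x gives the same grasp; the last joint's range is limited). The gripper opens to 85 mm and grips with 20 to 120 N. Pads are 22 mm wide; open, the fingers measure 114 mm over their backs; the gripper's body (76 mm by 85 mm) begins 54 mm behind the grasp point. The pads swing forward as they close: fully open they stand 13 mm farther back than shut.
Start: joints at [1.161, 0.241, 0.005, 1.335, 0, 1.571], TCP at [0.199, 0.459, 0.205] pointing down, gripper open.
Joint ranges: [-2.72, 2.72], [-1.05, 1.87], [-1.09, 1.28], [-1.99, 2.15], [-1.42, 1.44], [-3.14, 3.14]. Speed limits (rad/s): [2.79, 2.79, 3.14, 3.14, 3.14, 3.14].

INTERFACE

Orientations are given as a unit quaternion [w, x, y, z].
In Python, from workcell import env, hand, ik, vision gives the robot as it stands. Calls block until the motion is done:
- env.move_to(position, orientation): joint-space move of the TCP to a pose.
- env.move_linear(position, ori=None, max_speed=0.15, contact_N=None): straight line of the TCP; ori=None keeps the orientation; max_speed is the mean speed in m/s. With contact_N (N) it stops when the force on the tool has changed by that much, and returns True; else False.
- env.move_joints(angles): joint-space move.
- hand.set_gripper(opening, grip_force=None): opening from 0.0 (shut) to 1.0 (fully open); grip_force is the grip in N (None keeps the last); returns when the fingers have stopped.
- env.sleep(seconds).
- ik(position, orientation): joint angles nearest the present ones, or None.
- vision.camera(name): name is "side" or "top" or "wrist"; returns the picture (420x560x3 uint8, blue, green, red); there is no depth.
- vision.camera_model(name): a dict with "fov_y" (degrees; the focal length in pixels is half the picture's height over the tangent of half this angle, whatever the lens; pixels are square), "cx", "cy" (the principal point, pixels), "k1" (the pictures are not rectified: a ray, as slopes to the right and down, at radius r is drawn at 1 + k1 r^2 times it, then the intrinsics apply), "R" (3x3) and "t" (3): a world point X has camera coordinates R X + t; the wrist camera has in their place "tool_from_camera" (4x4, takes a point from camera to tool coordinates, whose origin is the TCP and whose axes are the tool frame's). Camera axes: x right, y down, z forward; pixel columns grow to the right and rows downward; lengths in m; the calibration is good to about 2 mm. A picture is of the moment at which its call begins: read the wrist's pose just before it. camera_model takes no time and is no camera call.
A pose or a line that the arm cannot do raises env.Unreachable and nothing moves.
- env.job_done(): hands the job in, once; it reports no verdict.
Readings, each from a call of its own:
- env.read_clock(): time.
- env.read_joint_pos(): joint angles.
- env.read_joint_velocities(): joint speeds.
- env.read_tau(): joint torques, N m.
- env.read_position(): TCP position.
- env.read_tool_rot(): TCP orientation.
- env.read_ft_force(): force on the tool from outside, world axes, zero at the start.
- env.read_wrist_torque(): the same for the moment, N m.
- env.read_finger_gap(): opening from 0.0 (shut) to 1.0 (fully open).
Only numpy, scipy, OpenCV 4.12 (cv2) and the standard library are available. Lean on these libraries where they do the work, as an engineer would, in place of code of your own. Each camera call takes 0.05 s, during which the arm holds its last target.

## Working session

There is one attempt and no reset: what is moved stays moved. The work goes in short steps, each a Python script; the robot and the scene stay as the last script left them, time stands still between calls to the robot, and variables do not carry over. Pictures are saved under pics/ and viewed, and the job is handed in when it is done.

```bash
ls; mkdir -p pics; python3 - <<'E'
from workcell import env, hand, ik, vision
import cv2
print(env.read_clock(), env.read_position(), env.read_tool_rot())
for n in ("top","side"):
    im=vision.camera(n); cv2.imwrite(f"pics/{n}0.png",im)
    m=vision.camera_model(n); print(n,m)
print(vision.camera_model("wrist"))
E
```

```text
pics
0.0 [0.19892744 0.45795872 0.20419626] [ 0.69215742  0.14313     0.69247435 -0.14460699]
top {'fov_y': 55.320944644960136, 'cx': 274.7250005773138, 'cy': 205.65936644590724, 'k1': -0.05007786623199427, 'R': array([[ 1.52710597e-04, -9.99999522e-01, -9.65773496e-04],
       [-9.98577322e-01, -1.00995633e-04, -5.33228071e-02],
       [ 5.33226841e-02,  9.72542469e-04, -9.98576860e-01]]), 't': array([0.06799692, 0.64488795, 0.98067849])}
side {'fov_y': 54.731005158288006, 'cx': 280.7067780139685, 'cy': 208.59908121176684, 'k1': 0.03067684814579512, 'R': array([[ 0.95288101, -0.30267405,  0.02015426],
       [-0.19197675, -0.65315689, -0.73248277],
       [ 0.23486742,  0.69409977, -0.68048718]]), 't': array([-0.61587458,  0.18632024,  0.97805266])}
{'fov_y': 69.28203818494082, 'cx': 276.71766725150513, 'cy': 209.37170792955308, 'k1': -0.012225773177600164, 'tool_from_camera': array([[-5.24079452e-04, -3.12803036e-01,  9.49817870e-01,
        -1.69446398e-01],
       [ 9.99999620e-01,  4.98093233e-04,  7.15804946e-04,
         5.24659912e-04],
       [-6.97003814e-04,  9.49817884e-01,  3.12802656e-01,
        -7.87729257e-02],
       [ 0.00000000e+00,  0.00000000e+00,  0.00000000e+00,
         1.00000000e+00]])}
```

View pics/top0.png

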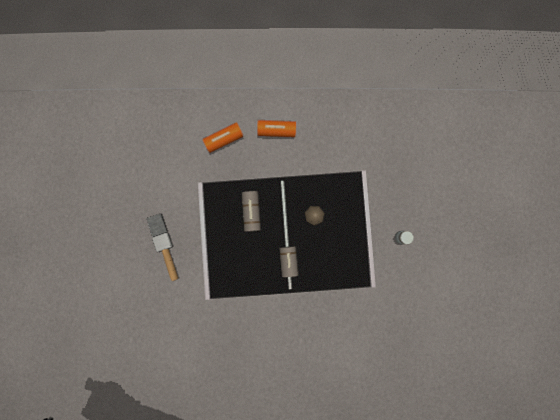

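View pics/side0.png

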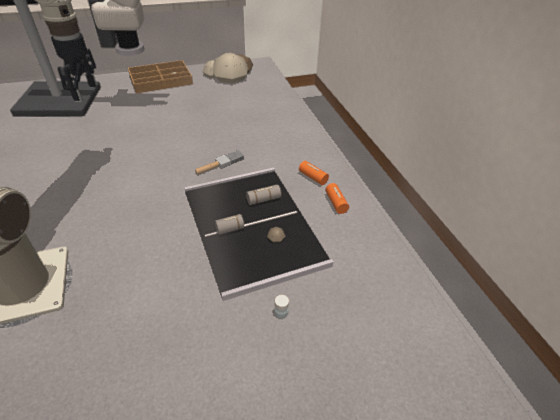

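The top view (up = +x, left = +y) shows three cylinders apart from the short core. The grey one at (251,211) lies on the board, left (+y) of the line. The two orange ones at (223,137) and (277,128) are off the board. The grey one fits core_long. The short core is at (289,262), the rock at (315,215), the jar at (405,238) and the brush at (162,245).

```bash
cat > h.py <<'E'
import numpy as np, cv2
from workcell import env, hand, ik, vision
def ray(name,px,tool=None):
    m=vision.camera_model(name); f=210/np.tan(np.radians(m['fov_y'])/2)
    K=np.array([[f,0,m['cx']],[0,f,m['cy']],[0,0,1.]])
    p=cv2.undistortPoints(np.array([[px]],float),K,np.array([m['k1'],0,0,0,0.]) ).reshape(2)
    d=np.array([p[0],p[1],1.]); 
    R=m['R'];return -R.T@m['t'], R.T@d
def pix(name,X):
    m=vision.camera_model(name); f=210/np.tan(np.radians(m['fov_y'])/2)
    c=m['R']@np.asarray(X,float)+m['t']; s=c[:2]/c[2]; s=s*(1+m['k1']*(s@s))
    return s*f+[m['cx'],m['cy']]
def at(name,px,z):
    o,d=ray(name,px); return o+d*(z-o[2])/d[2]
E
python3 - <<'E'
import cv2
im=cv2.imread("pics/top0.png")
c=im[160:310,195:380]; cv2.imwrite("pics/crop0.png",cv2.resize(c,None,fx=4,fy=4,interpolation=cv2.INTER_CUBIC))
c=im[180:290,235:335]; c=cv2.convertScaleAbs(c,alpha=1.5); cv2.imwrite("pics/crop1.png",cv2.resize(c,None,fx=5.4,fy=5.4,interpolation=cv2.INTER_CUBIC))
E
```

```text
(no output)
```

View pics/crop0.png

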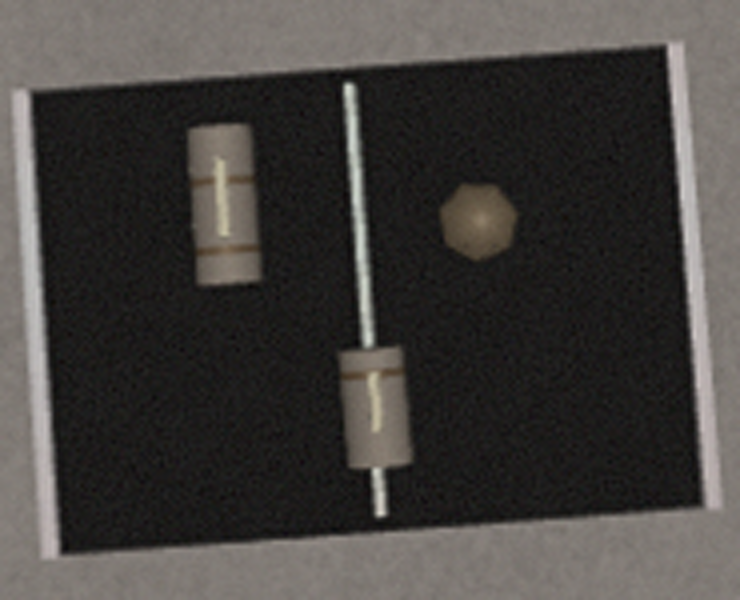

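View pics/crop1.png

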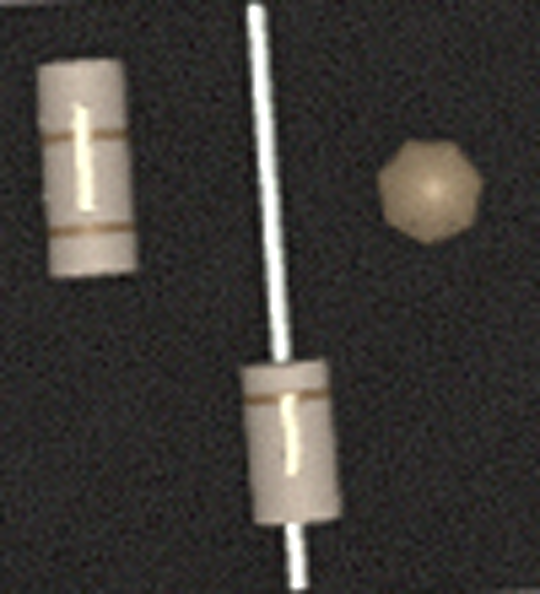

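```bash
cat > meas.py <<'E'
from h import *
def P(u,z): return at("top",((u[0]+.5)/4-.5+195,(u[1]+.5)/4-.5+160),z)[:2]
a=P((381,516),.012);b=P((349,83),.012); print("line",a,b,np.linalg.norm(b-a))
d=(b-a)/np.linalg.norm(b-a); print("yaw",np.degrees(np.arctan2(d[1],d[0])),"mid",(a+b)/2)
# board corners
bc=[P(x,.012) for x in ((32,92),(668,46),(702,506),(60,553))]; print(np.round(bc,4), np.mean(bc,0))
n=np.array([-d[1],d[0]])
for nm,c in (("long",((188,127),(252,124),(262,281),(197,285))),("short",((338,352),(402,346),(411,463),(348,468)))):
    q=np.array([P(x,.032) for x in c]); m=q.mean(0)
    ax=q[:2].mean(0)-q[2:].mean(0); L=np.linalg.norm(ax)
    w=np.linalg.norm(q[0]-q[1]),np.linalg.norm(q[2]-q[3])
    print(nm,m,"L",L,w,"rel yaw",np.degrees(np.arctan2(ax[1],ax[0])-np.arctan2(d[1],d[0])),"along",(m-(a+b)/2)@d,"across",(m-a)@n)
r=P((479,222),.025); print("rock",r,(r-(a+b)/2)@d,(r-a)@n)
E
python3 meas.py
```

```text
line [0.43896864 0.03045371] [0.70878411 0.0501276 ] 0.27053179047638537
yaw 4.170403775136484 mid [0.57387637 0.04029065]
[[ 0.7032  0.2495]
 [ 0.7324 -0.151 ]
 [ 0.4446 -0.1694]
 [ 0.4158  0.2297]] [0.57400347 0.03971115]
long [0.63185786 0.12673133] L 0.09685881744093094 (np.float64(0.03940504509116249), np.float64(0.03984415471146107)) rel yaw -0.5335330103517101 along 0.06411418941775536 across 0.08199520904326871
short [0.50794752 0.03491509] L 0.07096031005407893 (np.float64(0.03924472292293499), np.float64(0.03847447441792919)) rel yaw 0.44311821351634767 along -0.06614520997991112 across -0.0005667778983689111
rock [ 0.62106893 -0.02983615] 0.041967769707943164 -0.07337310713702543
```

```bash
cat >> h.py <<'E'
from scipy.spatial.transform import Rotation as Rn
D=np.array([np.cos(np.radians(4.17)),np.sin(np.radians(4.17))]); N=np.array([-D[1],D[0]]); MID=np.array([0.5739,0.0403])
def W(al,ac): return MID+al*D+ac*N
def ori(yaw_deg,flip=1):
    th=np.radians(yaw_deg); y=flip*np.array([np.cos(th),np.sin(th),0]); x=np.array([0,0,-1.]); z=np.cross(x,y)
    q=Rn.from_matrix(np.c_[x,y,z]).as_quat(); return q[[3,0,1,2]]
E
python3 - <<'E'
from h import *
q=env.read_tool_rot(); print(Rn.from_quat(np.array(q)[[1,2,3,0]]).as_matrix().round(2))
for f in (1,-1):
  for ac in (.09,-.02):
    p=W(.064,ac); print(f,ac,ik([*p,.12],ori(4.17,f)),ik([*p,.047],ori(4.17,f)))
E
```

```text
[[-0.    0.4   0.92]
 [-0.    0.92 -0.4 ]
 [-1.   -0.    0.  ]]
1 0.09 [0.21027733 0.57417285 0.28539281 1.28201629 0.         1.70829343] [0.21027733 0.62627723 0.17841939 1.12293848 0.         1.70829343]
1 -0.02 [0.03910296 0.56248052 0.26546698 1.27378279 0.         1.53711906] [0.03910296 0.61553871 0.15901323 1.11427085 0.         1.53711906]
-1 0.09 [ 0.21027733  0.57417285  0.28539281  1.28201629  0.         -1.43329923] [ 0.21027733  0.62627723  0.17841939  1.12293848  0.         -1.43329923]
-1 -0.02 [ 0.03910296  0.56248052  0.26546698  1.27378279  0.         -1.60447359] [ 0.03910296  0.61553871  0.15901323  1.11427085  0.         -1.60447359]
```

```bash
cat >> h.py <<'E'
def wpix_plane(px,z,T):
    m=vision.camera_model("wrist"); f=210/np.tan(np.radians(m['fov_y'])/2)
    K=np.array([[f,0,m['cx']],[0,f,m['cy']],[0,0,1.]])
    p=cv2.undistortPoints(np.array([[px]],float),K,np.array([m['k1'],0,0,0,0.])).reshape(2)
    M=T@m['tool_from_camera']; o=M[:3,3]; d=M[:3,:3]@[p[0],p[1],1]
    return o+d*(z-o[2])/d[2]
def toolT():
    T=np.eye(4); q=np.array(env.read_tool_rot()); T[:3,:3]=Rn.from_quat(q[[1,2,3,0]]).as_matrix(); T[:3,3]=env.read_position(); return T
E
python3 - <<'E'
from h import *
hand.set_gripper(0.4)
env.move_to([*W(.064,.092),.15],ori(4.17))
env.sleep(.3)
T=toolT(); im=vision.camera("wrist"); cv2.imwrite("pics/w1.png",im); np.save("T1.npy",T)
print(env.read_clock(),T[:3,3],env.read_finger_gap(),env.read_ft_force())
E
```

```text
2.9583 [0.63085271 0.13744087 0.15020612] 0.39898791168783815 [ 0.51161591 -0.87050156 -0.07432153]
```

View pics/w1.png

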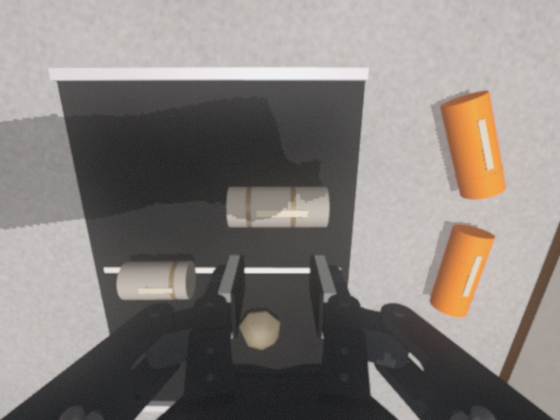

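The wrist view shows the grey long core at (278,207), upright on the board. The line runs at row 270, the short core is at (157,281) and the rock at (260,330). Both orange cylinders are off the board on the right. Next I'll enlarge it to confirm the core and measure its yaw.

```bash
python3 - <<'E'
import cv2
im=cv2.imread("pics/w1.png")
c=cv2.convertScaleAbs(im[170:300,95:355],alpha=1.2); cv2.imwrite("pics/w1c.png",cv2.resize(c,None,fx=3,fy=3,interpolation=cv2.INTER_CUBIC))
E
```

```text
(no output)
```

View pics/w1c.png

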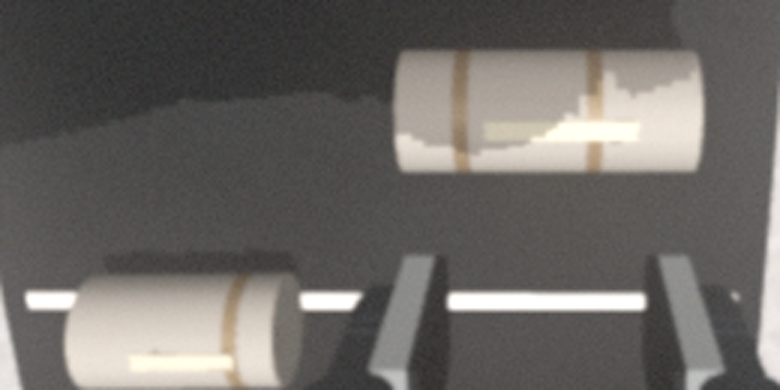

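```bash
cat > m2.py <<'E'
from h import *
T=np.load("T1.npy")
def u(a): return ((a[0]+.5)/3-.5+95,(a[1]+.5)/3-.5+170)
for a in ((50,299),(330,300),(545,301.5),(620,302)):
    p=wpix_plane(u(a),.012,T)[:2]; print("line",p,(p-MID)@N)
M=T@vision.camera_model("wrist")['tool_from_camera']; C=M[:3,3]; print("cam",C,(C[:2]-MID)@D,(C[:2]-MID)@N)
for x in (420,550,680):
    d=[]
    for y in (50.5,172.5):
        p=wpix_plane(u((x,y)),.032,T); v=p-C; d.append(v/np.linalg.norm(v))
    b=d[0]+d[1]; p=C+b*(.032-C[2])/b[2]; print("core",x,(p[:2]-MID)@D,(p[:2]-MID)@N)
for x in (394,703):
    p=wpix_plane(u((x,112)),.045,T)[:2]; print("end",(p-MID)@D)
E
python3 m2.py
```

```text
line [0.45078444 0.03033589] -0.0009852651061529657
line [0.55757202 0.03812724] -0.0009797003582959621
line [0.63919578 0.04364397] -0.0014129331535687537
line [0.6676733  0.04555353] -0.0015791991215479949
cam [0.6266504  0.21750063 0.31965549] 0.06549607385560828 0.17289572623971394
core 420 0.023855918473926613 0.08078361479828092
core 550 0.06692549244020012 0.08086462593473022
core 680 0.10999615823856164 0.08094739708302007
end 0.01750269238653196
end 0.11527155167462609
```

```bash
cat >> h.py <<'E'
AL=.0655
def stroke(core,off,travel,zs,contact=5.,v=.04,extra=0.):
    q=ori(4.17)
    a0=core+off
    env.move_linear([*W(AL,a0),zs],q,max_speed=.12)
    f0=np.array(env.read_ft_force())
    hit=env.move_linear([*W(AL,a0),.036],q,max_speed=.02,contact_N=contact)
    p=np.array(env.read_position()); f1=np.array(env.read_ft_force())
    print("hit",hit,p.round(4),"dF",(f1-f0).round(2),"t",env.read_clock())
    if not hit: raise SystemExit("no contact")
    z=p[2]-extra
    env.move_linear([*W(AL,a0-travel),z],q,max_speed=v)
    f2=np.array(env.read_ft_force()); p=np.array(env.read_position())
    print("end",p.round(4),"ac",((p[:2]-MID)@N).round(4),"dF",(f2-f0).round(2),env.read_wrist_torque())
    env.sleep(.2); print((np.array(env.read_ft_force())-f0).round(2))
    env.move_linear([*W(AL,a0-travel),p[2]+.02],q,max_speed=.1)
    print("t",env.read_clock())
E
python3 - <<'E'
from h import *
stroke(.0808,.006,.024,.065)
T=toolT(); im=vision.camera("wrist"); cv2.imwrite("pics/w2.png",im); np.save("T2.npy",T)
cv2.imwrite("pics/top2.png",vision.camera("top"))
E
```

```text
hit False [0.633  0.1317 0.0362] dF [ 0.27 -0.47 -1.02] t 5.4167no contact
```

```bash
python3 - <<'E'
from h import *
T=toolT(); im=vision.camera("wrist"); cv2.imwrite("pics/w2.png",im); np.save("T2.npy",T)
s=vision.camera("side"); cv2.imwrite("pics/s2.png",cv2.resize(s[150:300,170:360],None,fx=4,fy=4,interpolation=cv2.INTER_CUBIC))
print(env.read_clock(),env.read_ft_force(),env.read_finger_gap())
E
```

```text
5.5167 [ 0.08379572 -0.53162516  0.17091193] 0.3988381287765362
```

View pics/w2.png

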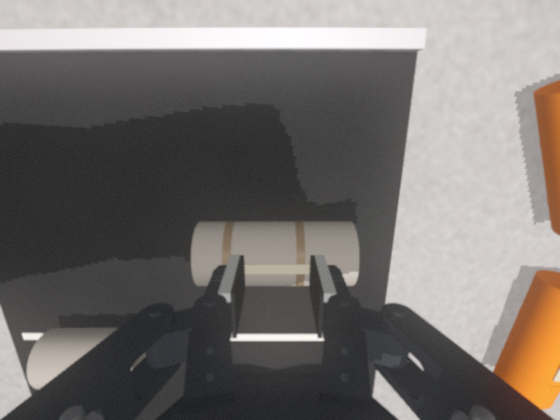

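View pics/s2.png

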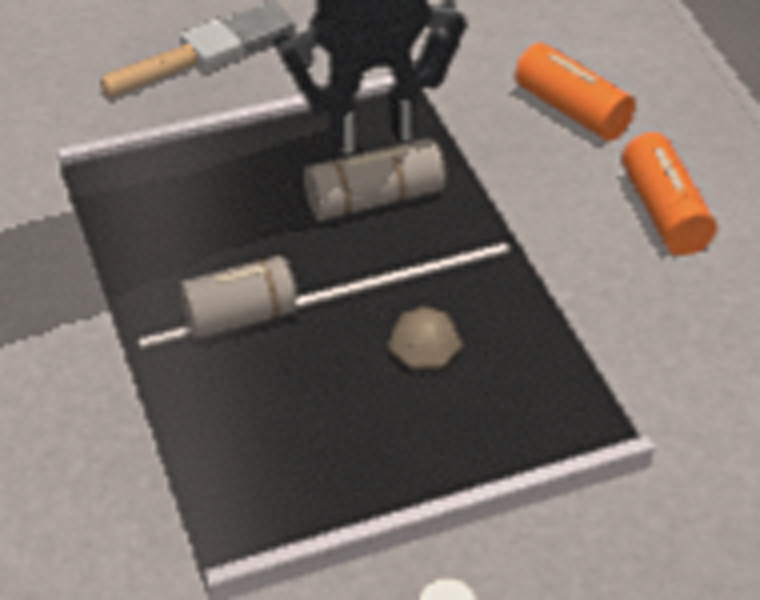

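```bash
python3 - <<'E'
from h import *
T=np.load("T2.npy"); print(T.round(4))
print("line",[(wpix_plane((x,337),.012,T)[:2]-MID)@N for x in (60,280)])
M=T@vision.camera_model("wrist")['tool_from_camera']; C=M[:3,3]
for x in (215,275,340):
    d=[]
    for y in (221,287):
        v=wpix_plane((x,y),.032,T)-C; d.append(v/np.linalg.norm(v))
    b=d[0]+d[1]; p=C+b*(.032-C[2])/b[2]; print("core",(p[:2]-MID)@D,(p[:2]-MID)@N, "ang",np.degrees(np.arccos(d[0]@d[1])), "pred",np.degrees(2*np.arcsin(.02/np.linalg.norm((C-p)[1:]))))
im=cv2.imread("pics/w2.png"); cv2.imwrite("pics/w2c.png",cv2.resize(cv2.convertScaleAbs(im[210:350,180:370],alpha=1.5),None,fx=4,fy=4,interpolation=cv2.INTER_CUBIC))
E
```

```text
[[ 3.000e-04  9.974e-01  7.270e-02  6.330e-01]
 [ 1.000e-04  7.270e-02 -9.974e-01  1.317e-01]
 [-1.000e+00  3.000e-04 -0.000e+00  3.620e-02]
 [ 0.000e+00  0.000e+00  0.000e+00  1.000e+00]]
line [np.float64(-0.002479765820620819), np.float64(-0.001585980011374391)]
core 0.028381770694125362 0.080417595747997 ang 11.920758612538194 pred 11.761753055941993
core 0.06631631957363729 0.08047148610229667 ang 12.146955309280727 pred 11.83896095858871
core 0.10741241162944265 0.08046877705148907 ang 11.909474109462856 pred 11.919826335377808
```

View pics/w2c.png

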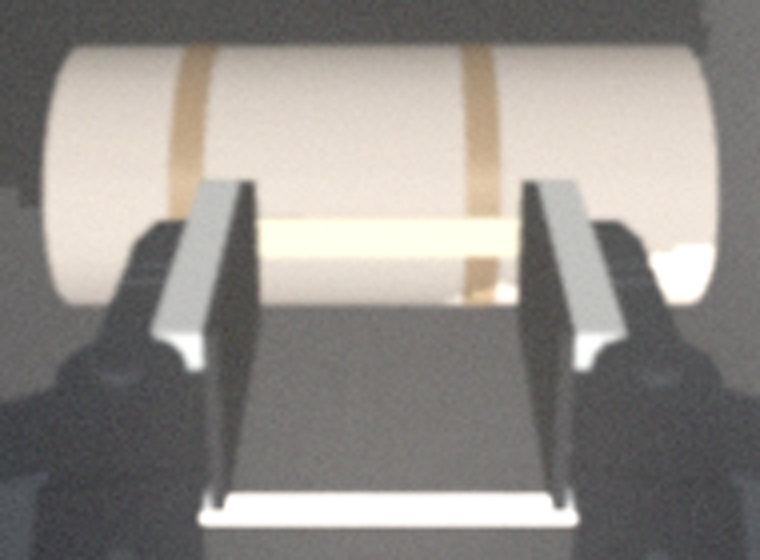

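```bash
python3 - <<'E'
from h import *
for al in (.0655-.02,.0655+.02):
  for z in (.036,.045,.052,.06,.07):
    print(al,z,(pix("side",[*W(al,.0868),z])-[170,150])*4)
s=vision.camera("side"); cv2.imwrite("pics/s3.png",cv2.resize(s[160:215,235:300],None,fx=10,fy=10,interpolation=cv2.INTER_CUBIC))
print((pix("side",[*W(.0655-.02,.0868),.052])-[235,160])*10,(pix("side",[*W(.0655-.02,.0868),.062])-[235,160])*10)
E
```

```text
0.0455 0.036 [346.54096204 175.97879872]
0.0455 0.045 [346.2897216  166.62040938]
0.0455 0.052 [346.09236145 159.27403483]
0.0455 0.06 [345.86468439 150.80466661]
0.0455 0.07 [345.5768525  140.10600713]
0.0855 0.036 [397.71747267 163.60114091]
0.0855 0.045 [397.73193179 154.26878062]
0.0855 0.052 [397.74321712 146.94343824]
0.0855 0.06 [397.7561565  138.49897151]
0.0855 0.07 [397.77239301 127.83277001]
[215.23090361 298.18508707] [214.51851868 271.68736548]
```

View pics/s3.png

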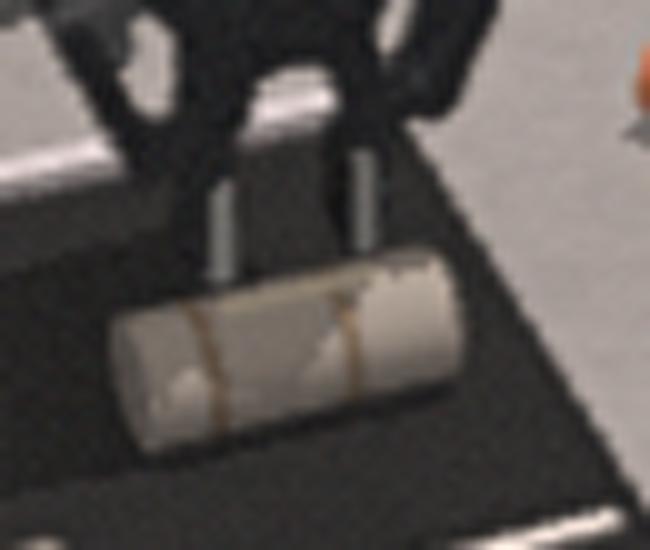

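The core hasn't moved (it still measures +80.5 mm). Both views show the part-open fingertips still above the core's top, so they sit further back than I assumed. I'll keep descending under contact guard.

```bash
python3 - <<'E'
from h import *
f0=np.array(env.read_ft_force())
hit=env.move_linear([*W(AL,.0868),.016],ori(4.17),max_speed=.02,contact_N=4)
p=np.array(env.read_position()); print(hit,p,np.array(env.read_ft_force())-f0,env.read_clock(),env.read_tau())
s=vision.camera("side"); cv2.imwrite("pics/s4.png",cv2.resize(s[160:215,235:300],None,fx=8,fy=8,interpolation=cv2.INTER_CUBIC))
cv2.imwrite("pics/w4.png",vision.camera("wrist"))
E
```

```text
True [0.63288813 0.13164495 0.02496446] [-0.45517826 -0.43311936  4.02728549] 6.1917 [-3.52570124e-02 -5.08282542e+01  2.17461598e+01 -3.64744663e-02
  5.66257193e-03  2.05879487e-04]
```

View pics/s4.png

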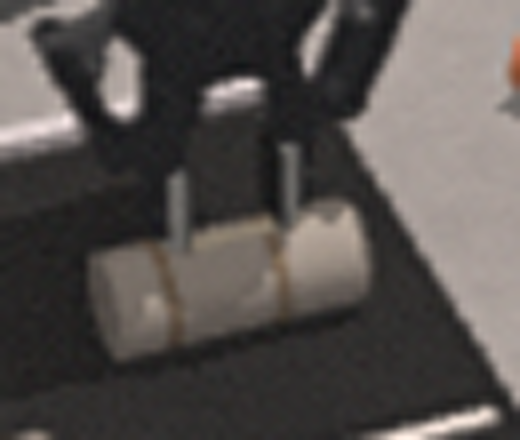

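View pics/w4.png

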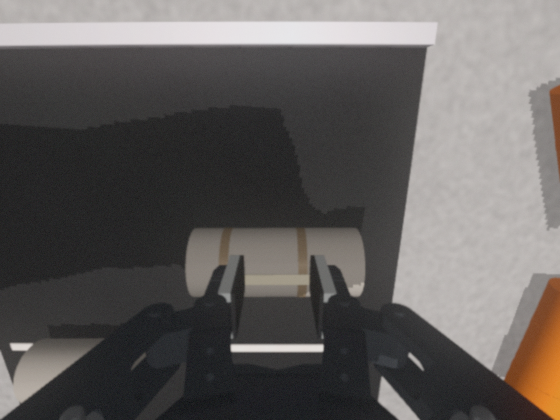

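Contact at TCP z = 0.025 with 4 N straight up, and the fingertips are on top of the core. The part-open fingers stand about 27 mm back. Now a first short stroke from here.

```bash
python3 - <<'E'
from h import *
p=np.array(env.read_position()); z=p[2]-.0004
env.move_linear([*W(AL,.0868-.024),z],ori(4.17),max_speed=.04)
p=np.array(env.read_position()); print(p,(p[:2]-MID)@N,env.read_ft_force())
env.sleep(.2); print(env.read_ft_force())
env.move_linear([*W(AL,.0868-.024),z+.02],ori(4.17),max_speed=.1); env.sleep(.2)
T=toolT(); im=vision.camera("wrist"); cv2.imwrite("pics/w5.png",im); np.save("T5.npy",T)
im=vision.camera("top"); cv2.imwrite("pics/top5.png",cv2.resize(im[160:310,195:380],None,fx=4,fy=4,interpolation=cv2.INTER_CUBIC))
print(env.read_clock())
E
```

```text
[0.63472421 0.10719614 0.02492271] 0.06229615481239902 [-0.35393894 -0.58578181  5.3590317 ]
[-1.47141968  0.04190349  5.68789997]
7.8917
```

View pics/w5.png

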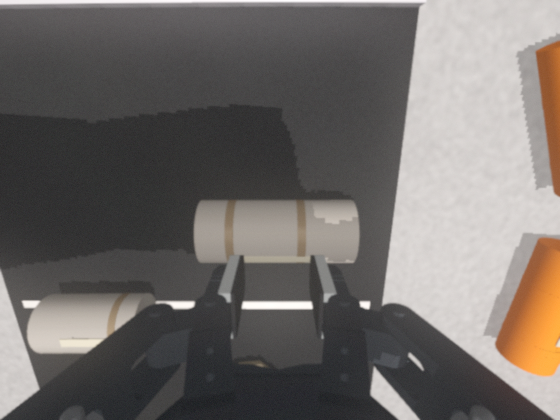

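The core rolled: its light mark has turned out of view. It now lies at rows 200–262 with the line at row 304, still parallel to the line, and the short core is unmoved.

```bash
cat > mw.py <<'E'
from h import *
def meas(i,rows,xs,lr,lx):
    """rows: (top,bottom) at each xs; lr line centre rows at lx"""
    T=np.load(f"T{i}.npy"); M=T@vision.camera_model("wrist")['tool_from_camera']; C=M[:3,3]
    L=np.array([wpix_plane((x,r),.012,T)[:2]-MID for x,r in zip(lx,lr)]); 
    lf=np.polyfit(L@D,L@N,1) if len(L)>1 else [0,(L@N)[0]]
    out=[]
    for x,(a,b) in zip(xs,rows):
        d=[]
        for y in (a,b):
            v=wpix_plane((x,y),.032,T)-C; d.append(v/np.linalg.norm(v))
        b=d[0]+d[1]; p=(C+b*(.032-C[2])/b[2])[:2]-MID; out.append([p@D,p@N])
    out=np.array(out); cf=np.polyfit(out[:,0],out[:,1],1)
    print("core at line frame",out.round(4).tolist(),"rel line",(out[:,1]-np.polyval(lf,out[:,0])).round(4),"yaw core",np.degrees(cf[0]).round(2),"line",np.degrees(lf[0]).round(2))
E
python3 - <<'E'
import cv2
im=cv2.imread("pics/w5.png"); cv2.imwrite("pics/w5c.png",cv2.resize(cv2.convertScaleAbs(im[190:320,15:375],alpha=1.4),None,fx=2.2,fy=4,interpolation=cv2.INTER_CUBIC))
E
```

```text
(no output)
```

View pics/w5c.png

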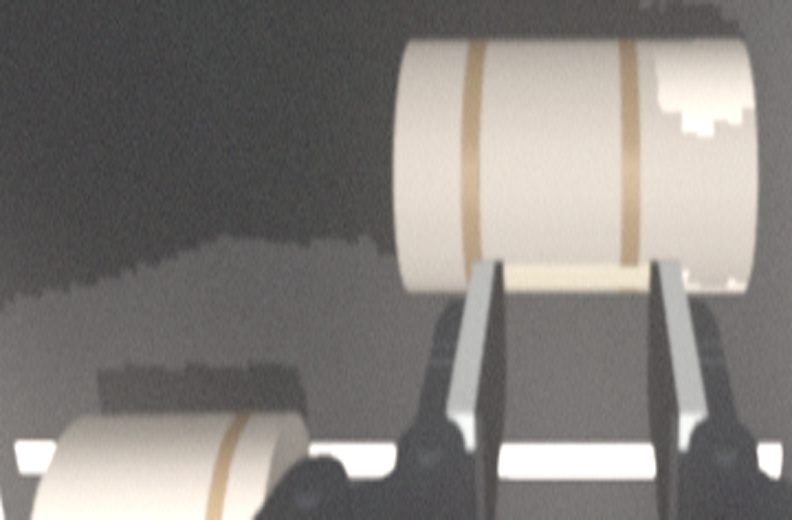

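```bash
python3 - <<'E'
from mw import *
meas(5,[(199.1,262.8)]*3,[210,275,340],[303.6,304.7,304.9],[28,278,364])
E
```

```text
core at line frame [[0.0237, 0.0688], [0.0655, 0.0688], [0.1072, 0.0689]] rel line [0.0702 0.0703 0.0703] yaw core 0.08 line 0.0
```

```bash
cat >> h.py <<'E'
def stroke2(core,off,travel):
    q=ori(4.17); a0=core+off
    env.move_linear([*W(AL,a0),.040],q,max_speed=.12)
    env.move_linear([*W(AL,a0),.030],q,max_speed=.08); env.sleep(.1)
    f0=np.array(env.read_ft_force())
    hit=env.move_linear([*W(AL,a0),.022],q,max_speed=.015,contact_N=4)
    p=np.array(env.read_position()); f1=np.array(env.read_ft_force())
    if not hit or abs(p[2]-.025)>.0015:
        print("BAD contact",hit,p,f1-f0); raise SystemExit
    z=p[2]-.0004
    env.move_linear([*W(AL,a0-travel),z],q,max_speed=.04); env.sleep(.15)
    f2=np.array(env.read_ft_force()); pe=np.array(env.read_position())
    print("z",p[2].round(4),"ac",((p[:2]-MID)@N).round(4),((pe[:2]-MID)@N).round(4),"F",(f1-f0).round(1),(f2-f0).round(1))
    env.move_linear([*W(AL,a0-travel),.045],q,max_speed=.1)
    print("t",env.read_clock())
    return core-travel/2
E
python3 - <<'E'
from h import *
c=.0688
for i in range(2): c=stroke2(c,.007,.028)
env.sleep(.2)
T=toolT(); im=vision.camera("wrist"); cv2.imwrite("pics/w6.png",im); np.save("T6.npy",T)
cv2.imwrite("pics/w6c.png",cv2.resize(cv2.convertScaleAbs(im[190:320,15:375],alpha=1.4),None,fx=2.2,fy=4,interpolation=cv2.INTER_CUBIC))
print(c)
E
```

```text
z 0.0249 ac 0.0758 0.0476 F [-1.4 -0.3  4.6] [ 0.  -0.5  4.4]
t 10.3167
z 0.025 ac 0.0618 0.0335 F [-1.   0.2  5. ] [-0.9 -0.8  7. ]
t 12.75
0.0408
```

View pics/w6c.png

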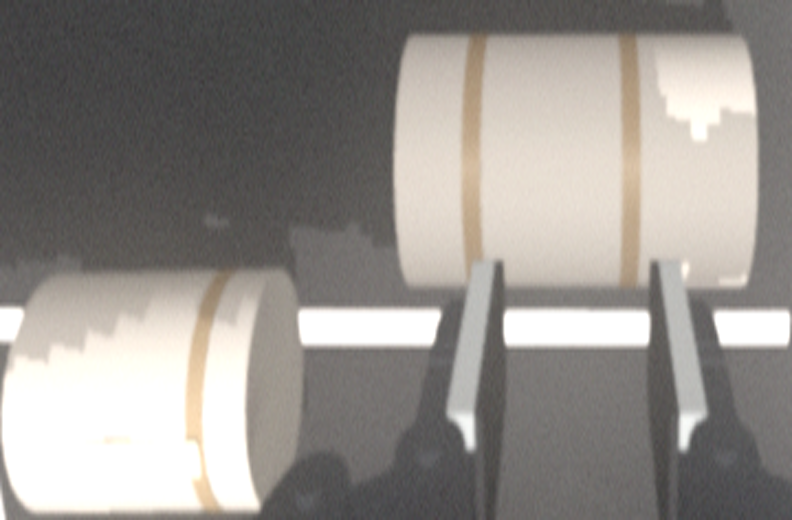

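The core is parallel to the line, at rows 198–262 with the line at row 271. The short core is unmoved.

```bash
python3 - <<'E'
from mw import *
meas(6,[(197.9,261.6)]*3,[210,275,340],[271.1,271.4,271.5],[183,276,356])
E
```

```text
core at line frame [[0.0236, 0.0404], [0.0654, 0.0405], [0.1072, 0.0406]] rel line [0.0417 0.0418 0.0419] yaw core 0.09 line -0.04
```

```bash
python3 - <<'E'
from h import *
c=.0405
for i in range(2): c=stroke2(c,.007,.028)
env.sleep(.2)
T=toolT(); im=vision.camera("wrist"); cv2.imwrite("pics/w7.png",im); np.save("T7.npy",T)
cv2.imwrite("pics/w7c.png",cv2.resize(cv2.convertScaleAbs(im[190:320,15:375],alpha=1.4),None,fx=2.2,fy=4,interpolation=cv2.INTER_CUBIC))
print(c)
E
```

```text
z 0.025 ac 0.0475 0.0193 F [ 0.  -0.3  4.1] [-1.2 -1.1  5.7]
t 15.4333
z 0.0249 ac 0.0335 0.0052 F [-1.5 -0.5  5. ] [-0.6 -1.5  4.9]
t 17.8667
0.012500000000000002
```

View pics/w7c.png

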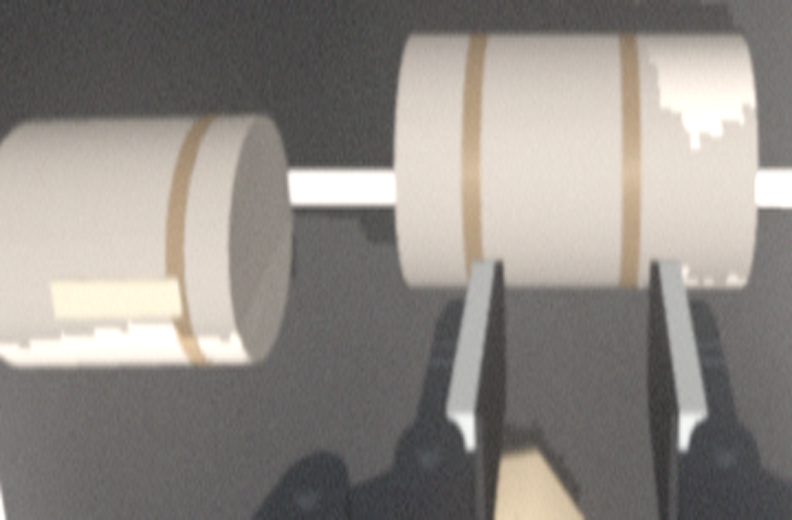

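```bash
python3 - <<'E'
from mw import *
meas(7,[(197.9,261.6)]*3,[210,275,340],[236.5,236.6],[170,368])
meas(7,[(219.2,280.6),(218.6,280.6)],[33,118],[236.5,236.6],[170,368])
E
```

```text
core at line frame [[0.0236, 0.0122], [0.0654, 0.0123], [0.1072, 0.0123]] rel line [0.0135 0.0135 0.0135] yaw core 0.09 line 0.06
core at line frame [[-0.0953, -0.0025], [-0.0383, -0.002]] rel line [-0.001  -0.0006] yaw core 0.51 line 0.06
```

```bash
python3 - <<'E'
from h import *
c=stroke2(.0123,.0068,.0268)
env.move_linear([*W(AL,-.0077),.085],ori(4.17),max_speed=.12)
env.sleep(.2)
T=toolT(); im=vision.camera("wrist"); cv2.imwrite("pics/w8.png",im); np.save("T8.npy",T)
cv2.imwrite("pics/w8c.png",cv2.resize(cv2.convertScaleAbs(im[150:280,15:375],alpha=1.4),None,fx=2.2,fy=4,interpolation=cv2.INTER_CUBIC))
print(c,env.read_clock())
E
```

```text
z 0.025 ac 0.019 -0.0081 F [-0.9 -1.   4. ] [-0.1 -0.6  4.9]
t 20.5083
-0.0011000000000000003 21.2417
```

View pics/w8c.png

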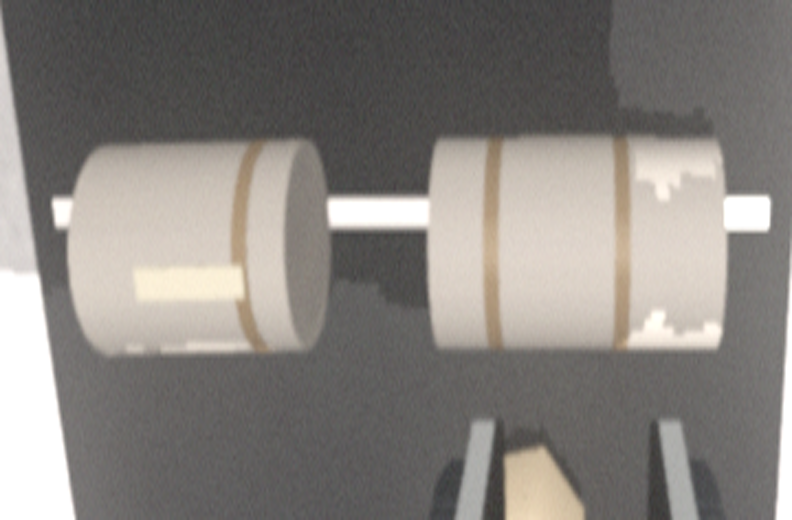

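```bash
python3 - <<'E'
from mw import *
meas(8,[(183.7,236.9)]*3,[225,275,330],[202.7,202.8,203.0],[43,187,354])
env.move_linear([*W(AL,-.0077),.15],ori(4.17),max_speed=.15)
env.move_joints([1.161,0.241,0.005,1.335,0,1.571]); env.sleep(.2)
im=vision.camera("top"); cv2.imwrite("pics/top8.png",im)
cv2.imwrite("pics/top8c.png",cv2.resize(im[160:310,195:380],None,fx=4,fy=4,interpolation=cv2.INTER_CUBIC))
s=vision.camera("side"); cv2.imwrite("pics/side8.png",s); print(env.read_clock())
E
```

```text
core at line frame [[0.0265, -0.0011], [0.0649, -0.001], [0.107, -0.001]] rel line [0.0001 0.0002 0.0002] yaw core 0.09 line 0.02
24.3167
```

View pics/top8c.png

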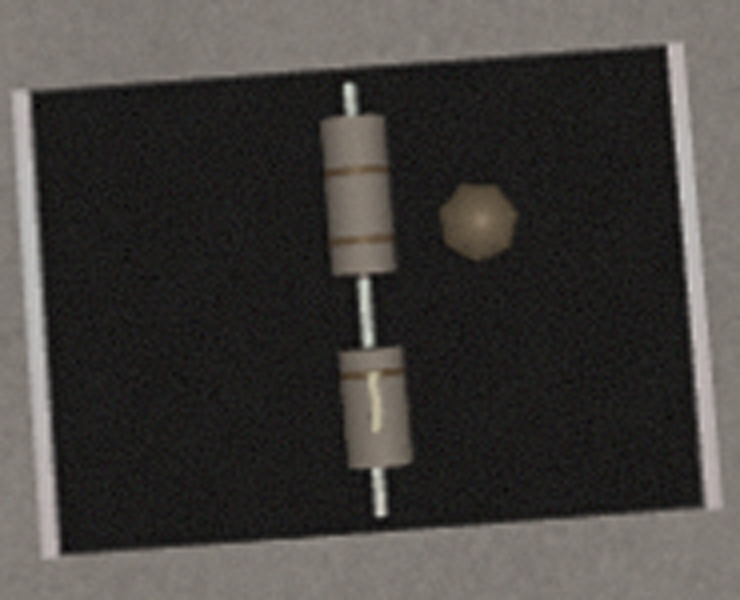

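View pics/side8.png

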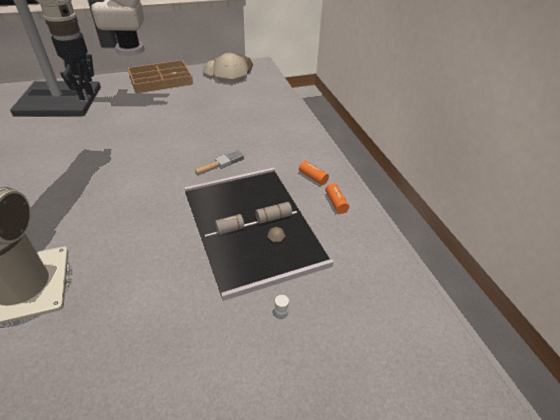

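The top and side views show the long core on the line, in a row with the short core. The short core, rock, jar and brush are in the same pixels as before. One numeric check from the top picture, then I'll hand in.

```bash
sed -i 's/((188,127),(252,124),(262,281),(197,285))/((321,119),(384,115),(396,270),(331,275))/' meas.py; python3 meas.py | grep -E "long|short"
python3 - <<'E'
import cv2,numpy as np
a=cv2.imread("pics/top0.png").astype(int);b=cv2.imread("pics/top8.png").astype(int)
d=(abs(a-b).max(2)>45).astype('uint8'); n,_,s,c=cv2.connectedComponentsWithStats(d)
print([ (x[:5].tolist()) for x in s[1:] if x[4]>8])
E
```

```text
long [0.63769728 0.04500922] L 0.09570400003738556 (np.float64(0.038820022948110953), np.float64(0.039886550347838334)) rel yaw -0.18973461161308153 along 0.06399507606682533 across 6.482829326731093e-05
short [0.50794752 0.03491509] L 0.07096031005407893 (np.float64(0.03924472292293499), np.float64(0.03847447441792919)) rel yaw 0.44311821351634767 along -0.06614520997991112 across -0.0005667778983689111
[[275, 189, 19, 41, 535], [242, 191, 18, 40, 604], [44, 417, 9, 3, 17]]
```

```bash
python3 -c "
from workcell import env
env.job_done(); print(env.read_clock())"
```

```text
the job is handed in; nothing more can be done
the job is handed in; nothing more can be done
```

The long core now rests on the painted line, and the job is handed in. I rolled it about 82 mm onto the line in six strokes with two part-open fingertips on its top, pressing with about 4–7 N and lifting clear between strokes.

**Last checks:**
- **Centring:** the wrist camera put the core 0.1–0.2 mm off the line's centre, and the top camera about 0.1 mm.
- **Angle to the line:** under 0.2° by both cameras. They disagree slightly (+0.07° against −0.19°), which is within measuring error.
- **Position along the line:** unchanged at about 64 mm from the board's middle, so I saw no sliding.
- **Other items:** comparing the top pictures before and after, only the long core moved on and around the board. The short core, rock, jar and brush did not.
- **Clock and arm:** about 24 s had passed at the last picture, with the arm clear of everything.

**One surprise:** my first descent, to a TCP height of 36 mm, met no contact because the part-open fingertips stood about 27 mm back from the TCP, more than I had assumed. The core had not moved, so I lowered further under the contact guard and touched its top at 25 mm.

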